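# Latch a jar into the pop-up tray

### The arm

A 7-joint arm with a two-finger parallel gripper is mounted at the origin on a cart in front of the work surface, level with it; the furniture and walls round the work are solid. World frame = base frame: x ahead of the robot, y to its left, z up, the work surface at z = 0. Lengths are in m, angles in rad, forces in N, time in s.
With the tool pointing down it reaches from about 0.4 to 0.85 m from the base axis. Payload 10.4 kg.
Tool frame: the origin (TCP) lies between the finger pads; the fingertips stand ahead of it and the grasp point (between the pads) lies 5 mm behind it (manip.tip_extent is the z of the fingertips in the tool frame, in m); z points along the fingers, y is the line along which they close (so a half turn about z gives the same grasp; the last joint's range is limited). The gripper opens to 85 mm and grips with 20 to 120 N. Pads are 22 mm wide; open, the fingers measure 114 mm over their backs; the gripper's body (76 mm by 85 mm) begins 54 mm behind the grasp point. The pads swing forward as they close: fully open they stand 13 mm farther back than shut.
Start: joints at [-1.18, 0.332, -0.065, 1.46, 0.022, 1.35, -0.088], TCP at [0.251, 0.572, 0.245] pointing down, gripper open.
Joint ranges: [-2.6, 2.6], [-0.5, 2.12], [-1.47, 1.34], [0.16, 2.42], [-1.27, 4.41], [0.06, 2.06], [-2.6, 2.6]. Speed limits (rad/s): [2.22, 2.22, 2.79, 2.79, 3.14, 3.14, 3.14].

### API

Orientations are given as a unit quaternion [x, y, z, w].
In Python, from workcell import status, viewer, manip gives the robot as it stands.
- The arm moves only by the tool play_rows, never from a script. Its argument "plan" is one flat list of numbers, 7 for each row, row after row: the turn, a rotation vector about the tool's x, y, z in degrees, then the shift along the tool's x, y, z in m, then the opening, from 0 (shut) to 1 (fully open). In form: [ax, ay, az, dx, dy, dz, grip, ax, ay, az, dx, dy, dz, grip, ...]. A call has 1 to 20 rows; each row is the pose to reach, as a shift and turn from the pose commanded when the call began, along the tool's axes at that moment; what a row does not reach only later rows make up. A row lasts 1/8 s, in which the tool goes at most 62.5 mm and 10.7 degrees, less where a joint would pass 70% of its speed; a pose out of reach is approached as far as the arm can. A call with a gripper value outside its range is refused whole. The fingers move at their own pace and stop on an object; "squeeze" is the grip in N (left out, the last holds). Time passes only in rows, so rows that repeat a pose let the fingers close. It gives the time, the measured TCP pose, the force, the opening and the grip force at its end, in the units of the state.
- status.get_obs(): the state, without advancing time (a new reading comes with each control period).
- viewer.camera(name): name is "scene" or "top"; returns the picture (480x640x3 uint8, red, green, blue); there is no depth.
- viewer.camera_model(name): a dict with "fx", "fy", "cx", "cy" (pixels), "R" (3x3) and "t" (3): a world point X has camera coordinates R X + t. Camera axes: x right, y down, z forward; pixel columns grow to the right and rows downward; lengths in m; the calibration is good to about 2 mm. A picture is of the moment at which its call begins. camera_model takes no time and is no camera call.
- manip.hand_in(): hands the job in; it is judged then, once.
The state is a dict: "clock": time; "joint_pos": joint angles; "joint_velocities": joint speeds; "tau": joint torques, N m; "position": TCP position; "ee_rot": TCP orientation; "ft_force": force on the tool from outside, world axes, zero at the start; "torque": the same for the moment, N m; "grip_width": opening from 0.0 (shut) to 1.0 (fully open); "grasp_force": force on a finger pad.
Only numpy, scipy, OpenCV 4.12 (cv2) and the standard library are available. Lean on these libraries where they do the work, as an engineer would, in place of code of your own. Each camera call takes 0.05 s, during which the arm holds its last target. There are 200 camera calls.

### The job

Put the lowest of the three white screw-top jars upright into the square well of the raised pop-up tray, and press the tray down all the way so that its push-push latch catches. Let go, and leave the tray latched down by itself with the jar standing in it.

Things in the scene. Friction and masses are not known exactly. Their poses are not given: they have to be found in the camera images.
- low_jar: the wanted jar: round white screw-top jar, 45 mm in diameter, 36 mm tall, about 45 g, the lowest of three alike white jars (the others are 46 and 50 mm tall). Solid, may be pressed on. Origin at the centre of its underside, z up; it starts upright on the table.
- tray_well (a point): centre of the floor of the tray's square well, where the jar belongs. The well is 68 x 68 mm inside and 8 mm deep, open above; its floor is 58 mm above the table while the tray is up. The tray (grey plastic, 144 x 90 mm) sits in a fixed plywood housing 160 x 106 x 36 mm. Axes: x along the tray's length, from the pad to the well; z up.
- tray_pad (a point): centre of the tray's flat press pad (ribbed, about 68 x 90 mm, on the other side of the well), on its top surface, level with the well's rim, 66 mm above the table while the tray is up; it lies 66 mm from the well's centre along the tray's -x. The tray moves straight up and down only; press the pad or the jar's cap, at some 30 mm/s, with a force stop of 12 to 15 N.
- tray (a joint): how far the tray is pressed down, in m: 0 raised (start), 0.022 at the bottom stop, about 0.015 latched (let go, it rises these 7 mm). The spring pushes up with about 4 N at the top, 8 N at the bottom. It catches only if pressed to within 1.5 mm of the bottom stop; after less it springs up again. A second full press releases it. At the bottom the pad is still 8 mm above the housing.
Not all that is in view belongs to the job. Leave any blue look-alike of the low_jar alone.

How it is judged:
At the end, for the whole second after the job is handed in: The tray is held down by its latch (pressed between 12 and 18.5 mm, nobody touching it), and the low jar stands upright (within 10 degrees) and at rest on the floor of the tray's well, within 18 mm of its centre (value of joint tray between 0.012 and 0.0185 m and horizontal distance between low_jar and tray_well below 0.018 m and z of low_jar in the frame of tray_well between -0.004 and 0.004 m and angle between low_jar's own z axis and vertical below 0.17 rad and linear speed of low_jar below 0.02 m/s).
It also fails if it takes over 48 s, if anything falls off the work surface, if the arm or the gripper's body presses on something with over 40 N, if the wrist force passes 120 N, or if a joint passes its speed limit or range.

## Working session

There is one attempt and no reset: what is moved stays moved. The work goes in short steps, Python scripts to look and compute and a tool call to move; the robot and the scene stay as the last step left them, time stands still between calls to the robot, and variables do not carry over. Pictures are saved under pics/ and viewed, at most 10 in all, crops included, and the job is handed in when it is done.

Besides the shell and the picture viewer there is one more tool, called after "Call:" in YAML: its name, and indented under it one key for each argument. play_rows: Moves the arm, as the interface text tells. Its arguments: {"type":"object","properties":{"plan":{"type":"array","items":{"type":"number"}},"squeeze":{"type":"number"}},"required":["plan"]}

```bash
mkdir -p pics; cat > h.py <<'E'
import numpy as np, cv2
from workcell import status, viewer, manip
def ray(cam,u,v,z):
    m=viewer.camera_model(cam);R=np.array(m["R"]);t=np.array(m["t"])
    c=-R.T@t;d=R.T@np.array([(u-m["cx"])/m["fx"],(v-m["cy"])/m["fy"],1])
    return c+d*(z-c[2])/d[2]
def pix(cam,X):
    m=viewer.camera_model(cam);p=np.array(m["R"])@np.array(X)+np.array(m["t"])
    return m["fx"]*p[0]/p[2]+m["cx"],m["fy"]*p[1]/p[2]+m["cy"]
def save(cam,name):
    im=viewer.camera(cam)[:,:,::-1];cv2.imwrite(f"pics/{name}.png",im);return im
E
python3 - <<'E'
from h import *
save("scene","s0");save("top","t0")
o=status.get_obs();print(o, manip.tip_extent)
for c in("scene","top"):
    m=viewer.camera_model(c);print(c,m["fx"],-np.array(m["R"]).T@np.array(m["t"]))
E
```

```text
{'clock': 0.1, 'joint_pos': array([-1.17965837,  0.33279898, -0.06473966,  1.46088062,  0.02160957,
        1.34990002, -0.08851076]), 'joint_velocities': array([-1.96078171e-04, -7.17329508e-04,  3.43997708e-06, -1.22861340e-03,
        1.17717342e-04,  1.07644257e-04, -5.28086638e-04]), 'tau': array([ 1.32350273e-03, -6.26744342e+01,  4.90812957e-02, -3.92430174e+01,
        1.63140683e-02,  6.87799024e-03,  2.61896122e-05]), 'position': array([0.25112326, 0.57197098, 0.24459052]), 'ee_rot': array([ 2.05372852e-01,  9.78683593e-01, -6.36812976e-04, -1.05063800e-04]), 'ft_force': array([-0.44811681,  0.01545846,  0.08132148]), 'torque': array([ 0.007949  ,  0.00345102, -0.00069851]), 'grasp_force': 0.0, 'grip_width': 1.0017884917954634} 0.014
scene 559.4574666701845 [-0.02612196 -0.6052073   0.51215535]
top 587.8247968224139 [ 0.39936701 -0.0597846   1.12905606]
```

View pics/s0.png

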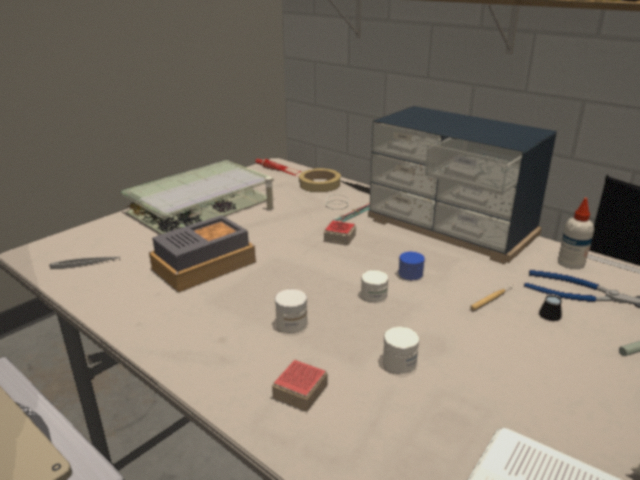

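View pics/t0.png

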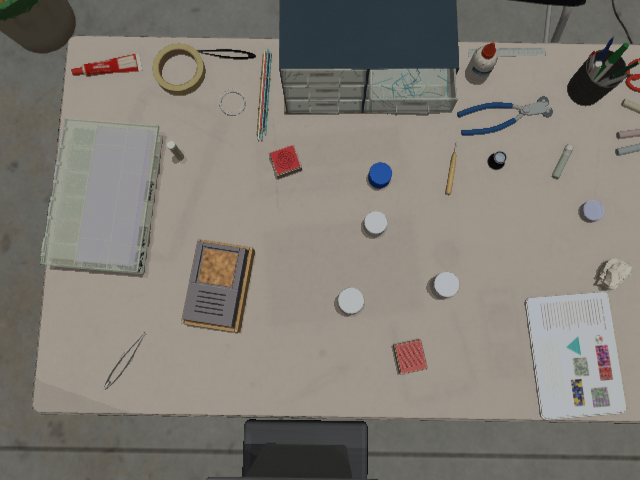

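The three white jars are in scene/top at A (292,311)/(350,301), B (375,286)/(375,223) and C (401,350)/(446,285). The blue look-alike is at (411,266)/(380,175). B looks the lowest. The tray's well is at top (219,266), and its pad is the ribbed area near (210,302). Next I'll check this choice in a close crop.

```bash
python3 - <<'E'
from h import *
s=cv2.imread("pics/s0.png");t=cv2.imread("pics/t0.png")
a=cv2.resize(s[250:390,260:430],None,fx=4,fy=4,interpolation=cv2.INTER_CUBIC)
cv2.imwrite("pics/c1.png",a)
b=cv2.resize(t[230:340,170:270],None,fx=5,fy=5,interpolation=cv2.INTER_CUBIC)
cv2.imwrite("pics/c2.png",b)
E
```

```text
(no output)
```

View pics/c1.png

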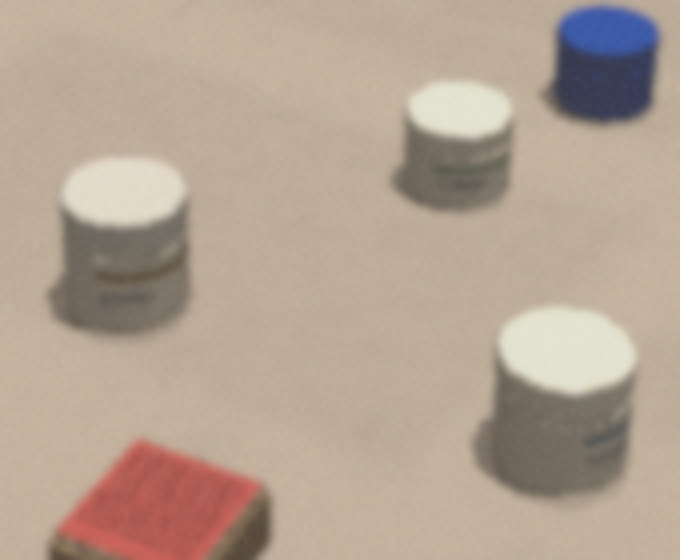

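View pics/c2.png

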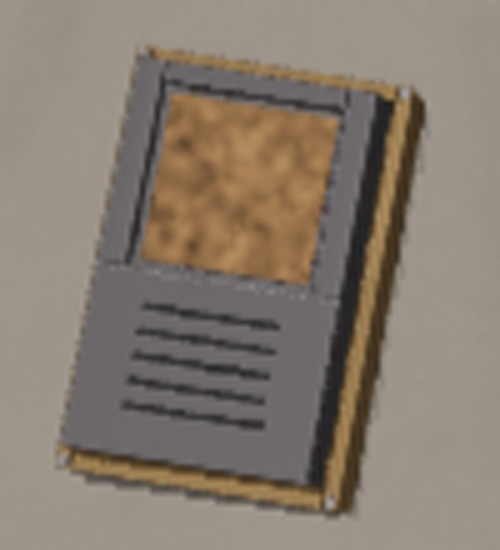

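Crop c1 confirms B, with its cap centre at scene (375,277): its side height is about 0.75 of its width, against about 0.95 for A and C. Crop c2 shows the tray's top corners at (140,52), (388,97), (318,488) and (65,450).

```bash
python3 - <<'E'
from h import *
from scipy.spatial.transform import Rotation as Ro
print("jar",ray("scene",375,277.2,.036),ray("top",375,222.8,.036))
# cap blob in top
t=cv2.imread("pics/t0.png");g=(t[205:245,355:395].min(2)>185).astype(np.uint8)
n,l,st,ce=cv2.connectedComponentsWithStats(g);k=1+st[1:,4].argmax();c=ce[k]+[355,205];print(c,st[k],ray("top",*c,.036))
P=np.array([ray("top",170+u/5,230+v/5,.066) for u,v in[(140,52),(388,97),(318,488),(65,450)]])
print(P);ctr=P.mean(0);ax=(P[0]+P[1]-P[2]-P[3])/2;L=np.linalg.norm(ax);ax/=L
print(L,np.linalg.norm(P[0]-P[1]),ctr,np.degrees(np.arctan2(ax[1],ax[0])))
# well corners on floor z .058 (well rim .066 occlusion): walls center
print("ribs centre",ray("top",170+200/5,230+364/5,.066))
print("well",ray("top",170+242/5,230+190/5,.058))
R=Ro.from_quat(status.get_obs()["ee_rot"]).as_matrix();print(R)
E
```

```text
jar [ 0.62573243 -0.14902416  0.036     ] [ 0.6242109 -0.14678    0.036    ]Traceback (most recent call last):
  File "<stdin>", line 6, in <module>
ValueError: attempt to get argmax of an empty sequence
```

```bash
python3 - <<'E'
from h import *
from scipy.spatial.transform import Rotation as Ro
P=np.array([ray("top",170+u/5,230+v/5,.066) for u,v in[(140,52),(388,97),(318,488),(65,450)]])
print(P);ctr=P.mean(0);ax=(P[0]+P[1]-P[2]-P[3])/2;L=np.linalg.norm(ax);ax/=L
print(L,np.linalg.norm(P[0]-P[1]),ctr,np.degrees(np.arctan2(ax[1],ax[0])))
print("ribs centre",ray("top",170+200/5,230+364/5,.066))
print("well",ray("top",170+242/5,230+190/5,.058))
R=Ro.from_quat(status.get_obs()["ee_rot"]).as_matrix();print(R)
for n,x in (("A",(350,301)),("C",(446,285)),("blue",(380,175))): print(n,ray("top",*x,.045))
E
```

```text
[[0.57967209 0.18015748 0.066     ]
 [0.56448056 0.08859992 0.066     ]
 [0.42258975 0.10799099 0.066     ]
 [0.43460152 0.19916525 0.066     ]]
0.1447595445627299 0.09280932084773312 [0.50033598 0.14397841 0.066     ] -7.621582421773764
ribs centre [0.46607209 0.15239403 0.066     ]
well [0.53034595 0.14182943 0.058     ]
[[-9.15643961e-01  4.01989948e-01 -4.67216629e-04]
 [ 4.01990216e-01  9.15643172e-01 -1.20332232e-03]
 [-5.59197591e-05 -1.28963133e-03 -9.99999167e-01]]
A [ 0.474854   -0.10047806  0.045     ]
C [ 0.50722583 -0.27767388  0.045     ]
blue [ 0.71563286 -0.15535809  0.045     ]
```

Call:
play_rows:
  plan: [0, 0, -15, -0.632, -0.509, 0.1, 1, 0, 0, -15, -0.632, -0.509, 0.1, 1, 0, 0, -15, -0.632, -0.509, 0.1, 1, 0, 0, -15, -0.632, -0.509, 0.1, 1, 0, 0, -15, -0.632, -0.509, 0.1, 1, 0, 0, -15, -0.632, -0.509, 0.1, 1, 0, 0, -15, -0.632, -0.509, 0.1, 1, 0, 0, -15, -0.632, -0.509, 0.1, 1, 0, 0, -15, -0.632, -0.509, 0.1, 1, 0, 0, -15, -0.632, -0.509, 0.1, 1, 0, 0, -15, -0.632, -0.509, 0.1, 1, 0, 0, -15, -0.632, -0.509, 0.1, 1, 0, 0, -15, -0.632, -0.509, 0.1, 1, 0, 0, -15, -0.632, -0.509, 0.1, 1, 0, 0, -15, -0.632, -0.509, 0.1, 1, 0, 0, -15, -0.632, -0.509, 0.1, 1, 0, 0, -15, -0.632, -0.509, 0.1, 1, 0, 0, -15, -0.632, -0.509, 0.1, 1, 0, 0, -15, -0.632, -0.509, 0.1, 1, 0, 0, -15, -0.632, -0.509, 0.1, 1]

```text
clock: 2.6
position: [0.6253, -0.1478, 0.1453]
ee_rot: [0.076, 0.997, 0.0, 0.0]
ft_force: [-0.1, 1.0, -0.5]
grip_width: 0.997
grasp_force: 0.0
```

```bash
python3 - <<'E'
from h import *
from scipy.spatial.transform import Rotation as Ro
o=status.get_obs();R=Ro.from_quat(o["ee_rot"]).as_matrix();print(o["clock"],o["position"],o["joint_pos"]);print(R.round(4))
im=save("scene","s1");p=pix("scene",o["position"]);print(p)
c=im[140:340,260:500];cv2.imwrite("pics/c3.png",cv2.resize(c,None,fx=3,fy=3))
d=np.array([.625,-.148,.024])-o["position"];print(R.T@d)
E
```

```text
2.6 [ 0.62529529 -0.14777476  0.14531941] [-0.17393234  0.46154773  0.4440041   1.55457495 -0.20920005  1.17275819
  1.72969555]
[[-9.885e-01  1.513e-01  1.000e-04]
 [ 1.513e-01  9.885e-01  1.000e-04]
 [-1.000e-04  1.000e-04 -1.000e+00]]
(np.float64(376.97707006119936), np.float64(216.65266793711098))
[ 0.00026493 -0.0002847   0.12131936]
```

View pics/c3.png

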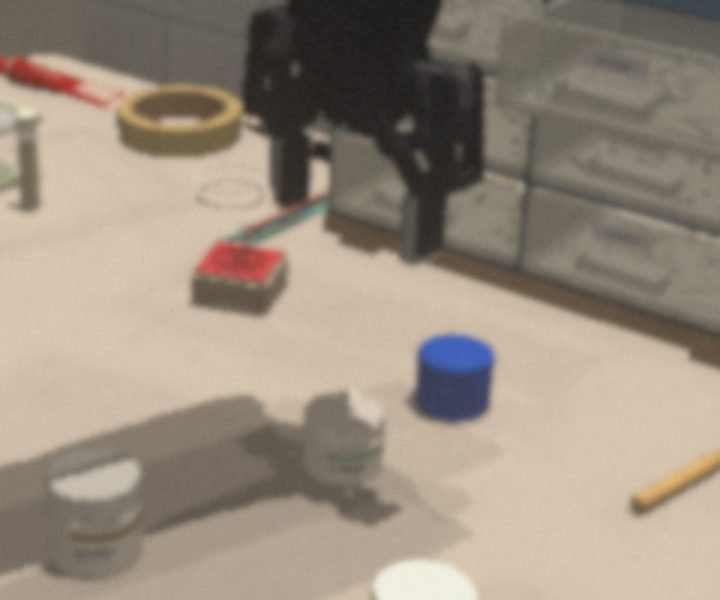

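The open gripper stands over jar B (crop (343,438)). The fingertips' midpoint is near crop (356,228), which is scene (379,216) and agrees with the projected TCP. I'll descend and grip.

Call:
play_rows:
  plan: [0, 0, 0, 0, 0, 0.04, 1, 0, 0, 0, 0, 0, 0.08, 1, 0, 0, 0, 0, 0, 0.105, 1, 0, 0, 0, 0, 0, 0.121, 1, 0, 0, 0, 0, 0, 0.121, 1, 0, 0, 0, 0, 0, 0.121, 0.2, 0, 0, 0, 0, 0, 0.121, 0.2, 0, 0, 0, 0, 0, 0.121, 0.2, 0, 0, 0, 0, 0, 0.121, 0.2, 0, 0, 0, 0, 0, 0.121, 0.2, 0, 0, 0, 0, 0, 0.121, 0.2, 0, 0, 0, 0, 0, 0.121, 0.2, 0, 0, 0, 0, 0, 0.121, 0.2]
  squeeze: 30

```text
clock: 4.28
position: [0.626, -0.148, 0.0255]
ee_rot: [0.076, 0.997, 0.0, 0.001]
ft_force: [-0.5, 0.8, 5.3]
grip_width: 0.503
grasp_force: 30.0
```

Call:
play_rows:
  plan: [0, 0, 0, 0, 0, -0.03, 0.2, 0, 0, 0, 0, 0, -0.08, 0.2, 0, 0, 0, 0, 0, -0.12, 0.2, 0, 0, 0, 0.02, 0.04, -0.12, 0.2, 0, 0, 0, 0.04, 0.08, -0.12, 0.2, 0, 0, 0, 0.062, 0.125, -0.12, 0.2, 0, 0, 0, 0.085, 0.17, -0.12, 0.2, 0, 0, 0, 0.108, 0.215, -0.12, 0.2, 0, 0, 0, 0.126, 0.25, -0.12, 0.2, 0, 0, 0, 0.137, 0.27, -0.12, 0.2, 0, 0, 0, 0.137, 0.27, -0.12, 0.2, 0, 0, 0, 0.137, 0.27, -0.12, 0.2, 0, 0, 0, 0.137, 0.27, -0.12, 0.2]

```text
clock: 5.9
position: [0.5312, 0.1383, 0.1444]
ee_rot: [0.077, 0.997, -0.0, 0.0]
ft_force: [-0.9, 0.4, -0.1]
grip_width: 0.498
grasp_force: 30.7
```

```bash
python3 - <<'E'
from h import *
o=status.get_obs();print(o["clock"],o["position"])
im=save("scene","s2")
print(pix("scene",[.531,.140,.066]),pix("scene",o["position"]))
c=im[130:310,120:330];cv2.imwrite("pics/c4.png",cv2.resize(c,None,fx=3,fy=3,interpolation=cv2.INTER_CUBIC))
E
```

```text
5.9 [0.53119704 0.13834347 0.14439812]
(np.float64(215.78613481296122), np.float64(229.63750743641447)) (np.float64(212.37050548499036), np.float64(189.68567358382586))
```

View pics/c4.png

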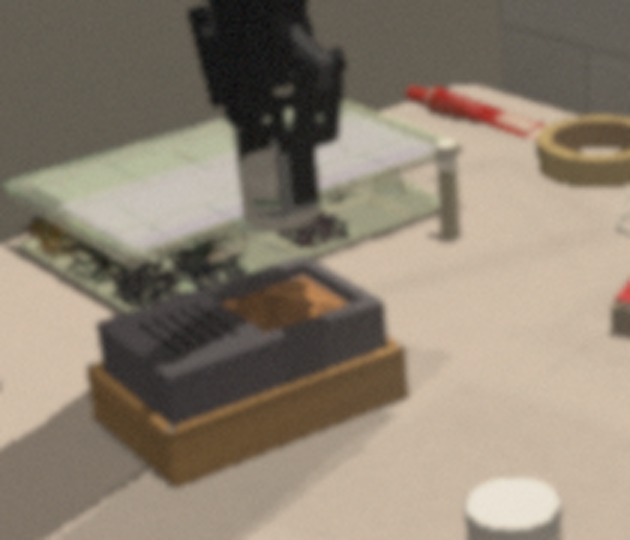

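The jar hangs upright in the fingers at crop (270,200). The well's centre is at crop (290,300), which matches my estimate. I'll lower and release.

Call:
play_rows:
  plan: [0, 0, 0, 0, 0.001, 0.025, 0.2, 0, 0, 0, 0, 0.001, 0.045, 0.2, 0, 0, 0, 0, 0.001, 0.055, 0.2, 0, 0, 0, 0, 0.001, 0.06, 0.2, 0, 0, 0, 0, 0.001, 0.06, 0.2, 0, 0, 0, 0, 0.001, 0.06, 0.2, 0, 0, 0, 0, 0.001, 0.06, 0.55, 0, 0, 0, 0, 0.001, 0.06, 0.6, 0, 0, 0, 0, 0.001, 0.06, 0.7, 0, 0, 0, 0, 0.001, 0.06, 0.8, 0, 0, 0, 0, 0.001, 0.06, 0.8, 0, 0, 0, 0, 0.001, 0.05, 0.8, 0, 0, 0, 0, 0.001, 0.03, 0.8, 0, 0, 0, 0, 0.001, 0, 0.8, 0, 0, 0, 0, 0.001, -0.02, 0.8, 0, 0, 0, 0, 0.001, -0.02, 0.8]

```text
clock: 7.95
position: [0.5319, 0.141, 0.1663]
ee_rot: [0.076, 0.997, 0.001, 0.002]
ft_force: [-0.7, -0.0, -0.6]
grip_width: 0.797
grasp_force: 0.0
```

```bash
python3 - <<'E'
from h import *
from scipy.spatial.transform import Rotation as Ro
o=status.get_obs();print(o["clock"],o["position"],o["grip_width"],o["ft_force"])
R=Ro.from_quat(o["ee_rot"]).as_matrix()
im=save("scene","s3")
print("to pad", R.T@(np.array([.466,.150,.066+.014+.01])-o["position"]))
c=im[130:310,120:330];cv2.imwrite("pics/c5.png",cv2.resize(c,None,fx=3,fy=3,interpolation=cv2.INTER_CUBIC))
E
```

```text
7.95 [0.53190441 0.14102037 0.16630284] 0.7967806397515438 [-0.65799316 -0.01506376 -0.55678687]
to pad [ 0.06672523 -0.00126041  0.07610718]
```

View pics/c5.png

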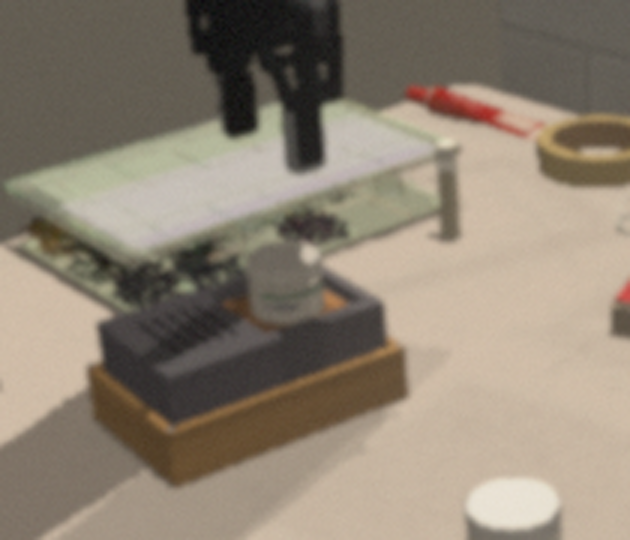

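The jar stands upright in the well at crop (287,285). Next I'll shut the fingers and move over the pad.

Call:
play_rows:
  plan: [0, 0, 0, 0.03, 0, 0, 0, 0, 0, 0, 0.068, -0.001, 0, 0, 0, 0, 0, 0.068, -0.001, 0, 0, 0, 0, 0, 0.068, -0.001, 0, 0, 0, 0, 0, 0.068, -0.001, 0, 0, 0, 0, 0, 0.068, -0.001, 0, 0, 0, 0, 0, 0.068, -0.001, 0.03, 0, 0, 0, 0, 0.068, -0.001, 0.055, 0, 0, 0, 0, 0.068, -0.001, 0.07, 0, 0, 0, 0, 0.068, -0.001, 0.074, 0, 0, 0, 0, 0.068, -0.001, 0.074, 0, 0, 0, 0, 0.068, -0.001, 0.074, 0]

```text
clock: 9.5
position: [0.4641, 0.1503, 0.0911]
ee_rot: [0.076, 0.997, 0.0, 0.001]
ft_force: [0.7, -0.8, -0.2]
grip_width: 0.001
grasp_force: 0.0
```

Call:
play_rows:
  plan: [0, 0, 0, 0, 0, 0.006, 0, 0, 0, 0, 0, 0, 0.01, 0, 0, 0, 0, 0, 0, 0.0138, 0, 0, 0, 0, 0, 0, 0.0175, 0, 0, 0, 0, 0, 0, 0.0213, 0, 0, 0, 0, 0, 0, 0.025, 0, 0, 0, 0, 0, 0, 0.0288, 0, 0, 0, 0, 0, 0, 0.031, 0]

```text
clock: 10.5
position: [0.4636, 0.1501, 0.0592]
ee_rot: [0.076, 0.997, 0.0, -0.0]
ft_force: [-1.7, -0.3, 5.0]
grip_width: -0.001
grasp_force: 3.3
```

Call:
play_rows:
  plan: [0, 0, 0, 0, 0, 0.0015, 0, 0, 0, 0, 0, 0, 0.0015, 0]

```text
clock: 10.75
position: [0.4635, 0.1501, 0.0579]
ee_rot: [0.076, 0.997, 0.0, -0.0]
ft_force: [-2.3, 0.2, 7.9]
grip_width: 0.003
grasp_force: 3.6
```

Call:
play_rows:
  plan: [0, 0, 0, 0, 0, 0.0015, 0, 0, 0, 0, 0, 0, 0.0015, 0]

```text
clock: 11.0
position: [0.4636, 0.1502, 0.0576]
ee_rot: [0.076, 0.997, 0.0, -0.0]
ft_force: [-10.7, -2.8, 26.3]
grip_width: 0.004
grasp_force: 13.2
```

The force rose steeply, so the tray is at the bottom stop. I'll back off gently and lift clear.

Call:
play_rows:
  plan: [0, 0, 0, 0, 0, -0.0035, 0, 0, 0, 0, 0, 0, -0.007, 0, 0, 0, 0, 0, 0, -0.011, 0, 0, 0, 0, 0, 0, -0.02, 0, 0, 0, 0, 0, 0, -0.06, 0, 0, 0, 0, 0, 0, -0.11, 0, 0, 0, 0, 0, 0, -0.15, 0, 0, 0, 0, 0, 0, -0.15, 0]

```text
clock: 12.0
position: [0.4651, 0.1506, 0.2096]
ee_rot: [0.076, 0.997, 0.002, 0.002]
ft_force: [0.3, -0.5, -1.7]
grip_width: 0.001
grasp_force: 0.0
```

```bash
python3 - <<'E'
from h import *
im=save("scene","s4");t=save("top","t4")
a=cv2.resize(im[190:310,120:280],None,fx=4,fy=4,interpolation=cv2.INTER_CUBIC)
cv2.imwrite("pics/c6.png",a)
for z in(.051,.066):print(z,[tuple(np.round((np.array(pix("scene",[.531,.140,z]+np.array(d)))-[120,190])*4)) for d in([0,0,0],[-.0345-.064,-.0445+.0095,0])])
print([tuple(np.round((np.array(pix("scene",[.4226,.108,z]))-[120,190])*4)) for z in (.051,.066,.036)])
E
```

```text
0.051 [(np.float64(386.0), np.float64(188.0)), (np.float64(256.0), np.float64(293.0))]
0.066 [(np.float64(383.0), np.float64(159.0)), (np.float64(252.0), np.float64(262.0))]
[(np.float64(232.0), np.float64(300.0)), (np.float64(228.0), np.float64(268.0)), (np.float64(237.0), np.float64(331.0))]
```

View pics/c6.png

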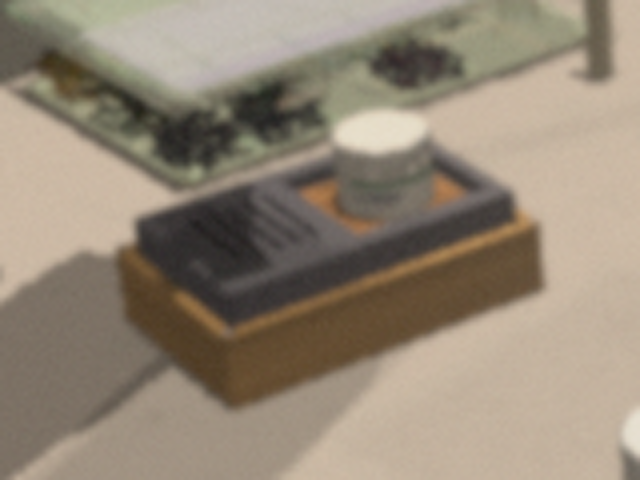

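The tray is latched down: its visible side has shrunk by about half, with the near corner at crop (230,290). The jar stands upright near the well's centre, with its base around crop (385,195), against (386,188) predicted for a point 8 mm above the floor.

```bash
python3 -c "
from workcell import manip;print(manip.hand_in())"
```

```text
the job is handed in; nothing more can be done
None
```

I put the lowest white jar upright in the tray's well, pressed the tray down to its stop and lifted clear; the last picture shows it latched down with the jar standing in it. I handed the job in at about 12 s, and no verdict came back. The press peaked at about 26 N, over the advised 12 to 15 N force stop.

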